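Hook a fastener tray out of the bench rack

TASK

Take the pull hook from its rubber mat, drop its tip into the brass ring of the red fastener tray and, with the hook only, draw the tray out along its lane until it comes up firmly against the stop bar: lean on the stop with a steady pull of about 15 N for a second, and never press or pull on the tray harder than 19 N. Then unhook, leave the tray drawn out there, and stand the hook back on its mat the way it stood before. Do not touch the tray by hand, and leave the grey tray and everything else on the bench undisturbed.

Things in the scene. Friction and masses are not known exactly. Their poses are not given: they have to be found in the camera images.
- hook_grip (a point): Centre of the pull hook's wooden handle (block 110 mm long in x, 30 mm wide in y, 44 mm tall in z; the point is half-way up, 22 mm above its underside). Grasp it across its 30 mm width, from above. x points along the handle to the hook's tip, z up. The hook weighs about 170 g and starts standing upright on the mat, the tip just resting on it.
- hook_tip (a point): Lowest point of the hook's bent-down tip, 200 mm ahead of hook_grip in x and 21.5 mm below it. From the handle's end a round aluminium rod of 7 mm diameter runs level with its axis 16 mm above hook_grip, then bends straight down to this point: a pin of 7 mm diameter with 34 mm free below the rod. Axes as hook_grip.
- tray_ring (a point): Centre of the brass ring on the front of the red tray. The ring lies level (its hole is vertical), 18 mm inside and 30 mm outside diameter, 6 mm thick wire. It stands 23 mm in front of the tray's front wall, 37 mm above the tray's underside. x points into the rack, so the tray is drawn out along -x; z up. At the start the ring is 40 to 60 mm back under the rack's slatted cover.
- tray: The red fastener tray with the brass ring, 120 mm long (x) x 88 mm wide (y) x 50 mm tall, walls 5 mm; origin at the centre of its underside, x points into the rack. Loose in its lane, 3.5 mm clearance to either side; 0.3 to 0.65 kg with its screws, so it drags with about 1.5 to 5 N. Either lane may hold it.
- spare: The grey tray with a dark ring in the other lane, same size: to be left alone.
- rack: Fixed blue rack with two lanes side by side, open at its -x end; origin on the bench, x points into the rack, along the lanes. Lane centre lines at y = +52.5 and -52.5 mm. Its floor board (top 8 mm above the bench, x from -235 to +140 mm) carries low guide strips up to 20 mm above the bench.
- rack_cover (a point): Middle of the underside of the cover's blue front bar, 120 mm above the bench, at x = -74 mm in the rack's frame; axes as the rack. From here the open slatted cover runs 214 mm into the rack over both lanes; blue posts at its corners.
- rack_mouth (a point): Middle of the floor board's outer end, on its top. Between here and the cover a dark steel stop bar lies across both lanes, 20 mm high, with two posts per lane, 45 mm high, that catch the tray's front wall; ring and hook pass through the 46 mm gap between them. Its place varies and is not reported: the tray meets it after 130 to 200 mm of travel; find it by feel.
- mat: Black rubber mat fixed to the bench on which the hook stands, 330 mm (x) x 160 mm (y) x 4 mm; origin at the centre of its underside.
- glue: Bystander, leave alone: white glue bottle with orange cap, 56 mm diameter, 170 mm tall; origin at its middle on the underside.
- tin: Bystander, leave alone: red paint tin, 80 mm diameter, 75 mm tall; origin at its middle on the underside.
- brush: Bystander, leave alone: brush lying flat; origin on the underside, near the middle; it lies along its x.
- driver: Bystander, leave alone: screwdriver lying flat; origin on the underside, near the middle; it lies along its x.
- sander: Bystander, leave alone: cork sanding block 110 x 60 x 35 mm; origin at its middle on the underside.
- leg: Bystander, leave alone: short turned dark-wood furniture leg standing upright, 56 mm diameter, 160 mm tall; origin at its middle on the underside.
Mind the look-alikes: they are no part of the job. What is shaped like the tray but purple is not meant.

How it is judged:
On the way, in this order (a step that is already met when the one before it is completed fails the run):
1. the hook's tip is down in the brass ring (horizontal distance between hook_tip and tray_ring below 0.0095 m and z of hook_tip in the frame of tray between 0.005 and 0.034 m), for 0.2 s.
2. with the tip in the ring, the tray is drawn out at least 120 mm and held still against the stop bar with a pull of more than 11 N for 0.5 s (horizontal distance between hook_tip and tray_ring below 0.0095 m and z of hook_tip in the frame of tray below 0.034 m and distance of tray from where it was at the start of the episode above 0.12 m and contact force between hook and tray above 11 N and linear speed of tray below 0.006 m/s), for 0.5 s.
At the end, for the whole second after the job is handed in: The red tray stands level in its lane, drawn out at least 120 mm from where it was, its ring 145 mm or more out from the rack's origin; the hook, clear of the tray, stands upright (within 0.12 rad) and still on its mat, handle centre and tip both over the mat (distance of tray from where it was at the start of the episode above 0.12 m and x of tray_ring in the frame of rack below -0.145 m and angle between tray's own z axis and vertical below 0.05 rad and linear speed of each of tray, hook below 0.01 m/s and x of hook_grip in the frame of mat between -0.15 and 0.15 m and y of hook_grip in the frame of mat between -0.08 and 0.08 m and x of hook_tip in the frame of mat between -0.165 and 0.165 m and y of hook_tip in the frame of mat between -0.08 and 0.08 m and z of hook_grip in the frame of mat below 0.031 m and angle between hook_grip's own z axis and vertical below 0.12 rad and contact force between hook and tray below 0.1 N); the robot touches nothing.
It fails at once if hook and red tray press on each other with more than 20 N (contact force between hook and tray above 20 N).
It fails at once if the gripper or arm touches the red tray (it is to be drawn with the hook only) (contact force between any of the fingers, the arm and tray above 0.5 N).
It fails at once if the red tray tips by more than 0.15 rad (angle between tray's own z axis and vertical above 0.15 rad).
It fails at once if the grey tray is moved by more than 8 mm (distance of spare from where it was at the start of the episode above 0.008 m).
It fails at once if another loose thing on the bench is moved by more than 20 mm (distance of any of glue, tin, brush, driver, sander, leg from where it was at the start of the episode above 0.02 m).
It also fails if it takes over 72 s, if anything falls off the work surface, if the arm or the gripper's body presses on something with over 40 N, if the wrist force passes 120 N, or if a joint passes its speed limit or range.

ROBOT

A 6-joint arm with a two-finger parallel gripper is mounted at the origin on the work surface. World frame = base frame: x ahead of the robot, y to its left, z up, the work surface at z = 0. Lengths are in m, angles in rad, forces in N, time in s.
With the tool pointing down it reaches from about 0.3 to 0.85 m from the base axis. Payload 4.2 kg.
Tool frame: the origin (TCP) lies at the very end of the fingers, on their centre line; the grasp point (between the pads) lies 19 mm behind it; z points along the fingers, y is the direction in which the jaws open and shut (so a half turn about z gives the same grasp; the last joint's range is limited). The gripper opens to 91 mm and grips with 3 to 60 N. Pads are 32 mm wide; open, the fingers measure 118 mm over their backs; the gripper's body (76 mm by 178 mm) begins 60 mm behind the grasp point.
Start: joints at [-1.297, 0.32, 1.565, -0, 1.257, -0.02], TCP at [0.167, -0.55, 0.214] pointing down, gripper open.
Joint ranges: [-3.11, 3.11], [-0.84, 2.01], [0.21, 2.61], [-1.34, 4.49], [0.05, 2.63], [-2.56, 2.56]. Speed limits (rad/s): [2.57, 2.57, 3.14, 3.14, 3.14, 3.14].

INTERFACE

Orientations are given as a unit quaternion [x, y, z, w].
In Python, from station import manip gives the robot as it stands.
- The arm moves only by the tool drive_tool, never from a script. Its argument "steps" is a list that holds one entry, the list of rows, each a list of 7 numbers: the shift along the world's x, y, z in units of 25 mm (1.0 is 25 mm), then the turn, a rotation vector about the world's x, y, z in units of 6 degrees (1.0 is 6 degrees), then the gripper's target within -1 to 1 (fully open at 1, half-way at 0, shut at -1). In form: [[[tx, ty, tz, wx, wy, wz, hand], ...]]. A call has 1 to 20 rows; each row shifts and turns the commanded pose from where the row before left it; what a row does not reach is not made up. A row lasts 1/10 s, in which the tool goes at most 50 mm and 8.59 degrees, less where a joint would pass 70% of its speed; a pose out of reach is approached as far as the arm can. A call is refused whole if a number of a shift passes 1 or a number of a turn 1, either way. A call with a gripper value outside its range is refused whole. The fingers move at their own pace and stop on an object; the grip force is fixed at half the most. Time passes only in rows, so rows that do not move let the fingers close. It gives the time, the measured TCP pose, the force and the opening at its end, in the units of the state.
- manip.get_state(): the state, without advancing time (a new reading comes with each control period).
- manip.camera(name): name is "scene" or "top" or "wrist"; returns a dict with "image" (420x560x3 uint8, red, green, blue), "intrinsics" (3x3 intrinsics, pixels), "position" and "attitude" of the camera in the world. Camera axes: x right, y down, z forward; pixel columns grow to the right and rows downward; lengths in m; the calibration is good to about 2 mm. A picture is of the moment at which its call begins. There is no depth.
- manip.job_done(): hands the job in, once; it reports no verdict.
The state is a dict: "t": time; "joint_pos": joint angles; "dq": joint speeds; "joint_torque": joint torques, N m; "tcp_pos": TCP position; "eef_rot": TCP orientation; "wrist_force": force on the tool from outside, world axes, zero at the start; "moment": the same for the moment, N m; "width": opening from 0.0 (shut) to 1.0 (fully open).
Only numpy, scipy, OpenCV 4.12 (cv2) and the standard library are available. Lean on these libraries where they do the work, as an engineer would, in place of code of your own. Each camera call takes 0.05 s, during which the arm holds its last target. There are 200 camera calls.

## Working session

There is one attempt and no reset: what is moved stays moved. The work goes in short steps, Python scripts to look and compute and a tool call to move; the robot and the scene stay as the last step left them, time stands still between calls to the robot, and variables do not carry over. Pictures are saved under pics/ and viewed, about 8 in all and at most 12, crops included, and the job is handed in when it is done.

Besides the shell and the picture viewer there is one more tool, called after "Call:" as name(argument=value, ...) on one line, values as JSON. drive_tool: Moves the arm, as the interface text tells. Its arguments: {"type":"object","properties":{"steps":{"type":"array"}},"required":["steps"]}

```bash
mkdir -p pics
cat > h.py <<'E'
import numpy as np,cv2
from station import manip
from scipy.spatial.transform import Rotation as R
def cam(n,f=None):
    c=manip.camera(n); 
    if f: cv2.imwrite('pics/'+f,c['image'][:,:,::-1]); np.savez('pics/'+f+'.npz',**{k:np.array(c[k]) for k in c})
    return c
def load(f): return dict(np.load('pics/'+f+'.npz'))
def att(c):
    a=np.array(c['attitude']); return a if a.shape==(3,3) else R.from_quat(a).as_matrix()
def ray(c,u,v):
    return att(c)@np.linalg.solve(np.array(c['intrinsics']),[u,v,1.])
def onz(c,u,v,z):
    d=ray(c,u,v); p=np.array(c['position']); return p+d*(z-p[2])/d[2]
def proj(c,P):
    q=np.array(c['intrinsics'])@(att(c).T@(np.array(P)-c['position'])); return q[:2]/q[2]
def tri(c1,a,c2,b):
    d1,d2=ray(c1,*a),ray(c2,*b); p1,p2=np.array(c1['position']),np.array(c2['position'])
    s=np.linalg.lstsq(np.c_[d1,-d2],p2-p1,rcond=None)[0]; A,B=p1+s[0]*d1,p2+s[1]*d2
    return (A+B)/2,np.linalg.norm(A-B)
E
python3 - <<'E'
from h import *
a=cam('scene','s0.png');b=cam('top','t0.png');w=cam('wrist','w0.png')
for c in(a,b,w):print(c['position'],np.round(att(c),3).tolist(),np.array(c['intrinsics'])[0])
print(manip.get_state())
E
```

```text
[1.23776809 0.78115161 1.38846182] [[-0.724, 0.533, -0.438], [0.689, 0.548, -0.474], [-0.013, -0.645, -0.764]] [531.42318145   0.         271.7149698 ]
[ 0.3270627  -0.02377259  1.71514144] [[0.018, -0.994, 0.106], [-1.0, -0.018, -0.004], [0.006, -0.106, -0.994]] [430.27717402   0.         281.02467466]
[ 0.24128951 -0.52675146  0.38486693] [[0.29, -0.919, -0.267], [-0.957, -0.278, -0.08], [-0.001, 0.279, -0.96]] [361.19740029   0.         278.91764289]
{'t': 0.15, 'joint_pos': array([-1.29701373e+00,  3.20121127e-01,  1.56536538e+00,  2.80194365e-05,
        1.25735162e+00, -2.00118150e-02]), 'dq': array([-0.00128029, -0.00369589, -0.00498143, -0.00069885,  0.00053961,
        0.00041194]), 'joint_torque': array([-9.99535746e-05, -4.12772727e+01, -2.32155883e+01,  7.27463281e-02,
        4.34166274e-02, -9.71223153e-05]), 'tcp_pos': array([ 0.1664196 , -0.55002246,  0.21334012]), 'eef_rot': array([ 9.89230435e-01,  1.46365154e-01, -6.55869737e-05, -6.19416203e-04]), 'wrist_force': array([-0.32774014, -0.33421278,  0.44029154]), 'moment': array([ 0.03768964, -0.00895101,  0.00540649]), 'width': 1.002171242455242}
```

View pics/s0.png

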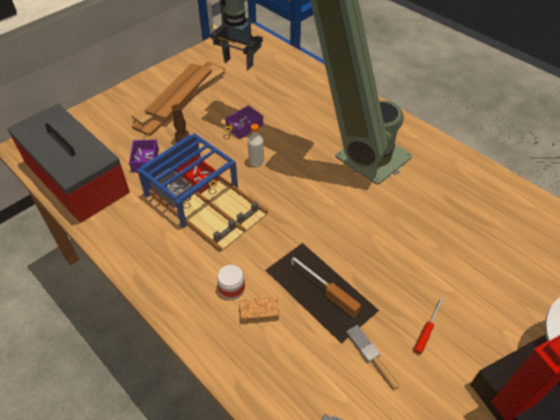

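View pics/t0.png

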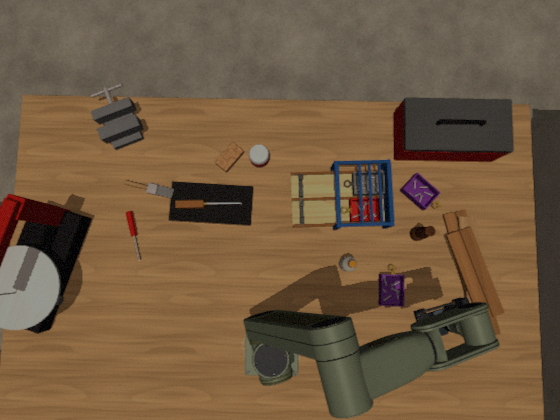

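The scene view shows the red tray under the slatted cover in the lane near the robot, at about (200,177), with the grey tray beside it. There are two purple look-alikes, at (145,155) and (245,122). In the top view the hook handle is at (190,204), its tip is at (241,204), and the mat spans (170–253, 183–224). The red tray is at (365,208) and its ring is at about (346,210). The red one in the rack is the tray meant.

Run:
```python
from h import *
c=load('t0.png');im=c['image'];s=load('s0.png')
hsv=cv2.cvtColor(im,cv2.COLOR_RGB2HSV)
def rect(m,x0,y0,x1,y1,z,n):
    M=np.zeros_like(m);M[y0:y1,x0:x1]=m[y0:y1,x0:x1]
    k=max(cv2.findContours(M,0,2)[0],key=cv2.contourArea)
    r=cv2.minAreaRect(k);B=cv2.boxPoints(r)
    print(n,np.round(r[0],1),np.round(r[1],1),round(r[2],1)); print([np.round(onz(c,u,v,z)[:2],3).tolist() for u,v in B], onz(c,*r[0],z))
H,S,V=[hsv[:,:,i].astype(int) for i in range(3)]
rect(((V<50)).astype(np.uint8),160,175,262,230,.004,'mat')
rect(((S>110)&(V>60)).astype(np.uint8),172,195,210,212,.048,'handle')
g=((S<70)&(V>90)).astype(np.uint8);rect(g,200,195,250,212,.042,'rod')
rect(((H>100)&(H<125)&(S>120)&(V>60)).astype(np.uint8),325,150,400,235,.13,'cover')
rect(((H<8)|(H>172)).astype(np.uint8)*((S>150)&(V>90)).astype(np.uint8),345,190,390,230,.05,'red')
A=cv2.resize(im[145:240,160:400],None,fx=3.3,fy=3.3,interpolation=2)
B=cv2.resize(s['image'][125:250,130:280],None,fx=2.2,fy=2.2,interpolation=2)
B=cv2.copyMakeBorder(B,0,0,0,A.shape[1]-B.shape[1],0)
cv2.imwrite('pics/crop1.png',np.vstack([A,B])[:,:,::-1])
```

```text
mat [210.6 202.9] [81.4 38.5] 3.5
[[0.492, 0.418], [0.647, 0.415], [0.633, 0.087], [0.478, 0.093]] [0.56227737 0.25314639 0.004     ]
handle [190.5 203.5] [ 7. 31.] 90.0
[[0.565, 0.385], [0.567, 0.264], [0.54, 0.263], [0.537, 0.384]] [0.5522339  0.32434806 0.048     ]
rod [224. 203.] [ 2. 34.] 90.0
[[0.56, 0.261], [0.563, 0.128], [0.555, 0.128], [0.552, 0.261]] [0.55744144 0.19448958 0.042     ]
cover [363.5 193. ] [66.9 56.6] 87.0
[[0.712, -0.223], [0.727, -0.436], [0.475, -0.447], [0.46, -0.238]] [ 0.59256862 -0.33594399  0.13      ]
red [353.9 209. ] [22.3  7.3] 87.1
[[0.585, -0.297], [0.587, -0.326], [0.499, -0.33], [0.497, -0.302]] [ 0.54193577 -0.31382628  0.05      ]
```

View pics/crop1.png

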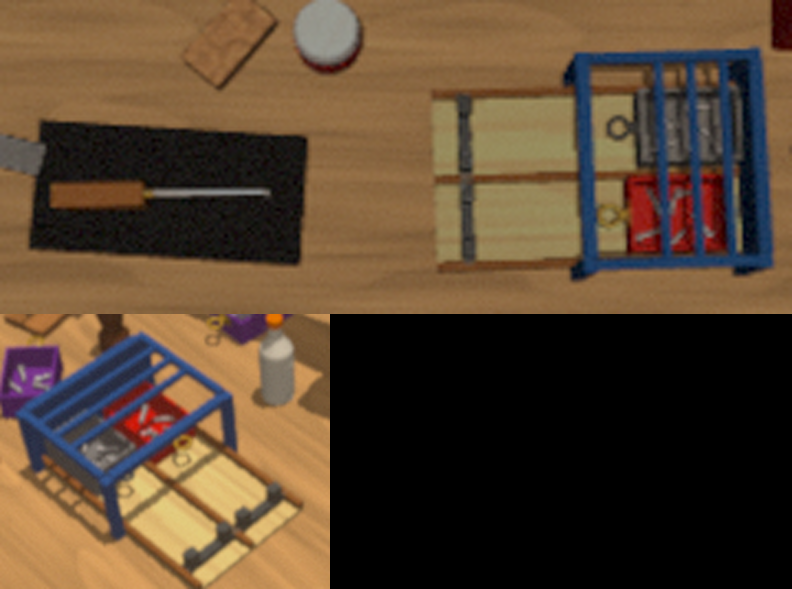

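The crop confirms the red tray and its brass ring at crop (612,215), with the stop bar at crop x≈465. I'll move the wrist camera over the ring for a closer look.

Call:
drive_tool(steps=[[[0, 0, 0.75, 0, 0, 0, 1], [0, 0, 0.75, 0, 0, 0, 1], [0.8, 0.65, 0, 0, 0, 0.85, 1], [0.8, 0.65, 0, 0, 0, 0.85, 1], [0.8, 0.65, 0, 0, 0, 0.85, 1], [0.8, 0.65, 0, 0, 0, 0.85, 1], [0.8, 0.65, 0, 0, 0, 0.85, 1], [0.8, 0.65, 0, 0, 0, 0.85, 1], [0.8, 0.65, 0, 0, 0, 0.85, 1], [0.8, 0.65, 0, 0, 0, 0.85, 1], [0.8, 0.65, 0, 0, 0, 0.85, 1], [0.8, 0.65, 0, 0, 0, 0.85, 1], [0.8, 0.65, 0, 0, 0, 0.85, 1], [0.8, 0.65, 0, 0, 0, 0.85, 1], [0.8, 0.65, 0, 0, 0, 0.85, 1], [0.8, 0.65, 0, 0, 0, 0.85, 1], [0.8, 0.65, 0, 0, 0, 0, 1], [0.8, 0.65, 0, 0, 0, 0, 1], [0, 0, 0, 0, 0, 0, 1], [0, 0, 0, 0, 0, 0, 1]]])

```text
t: 2.15
tcp_pos: [0.4863, -0.2902, 0.251]
eef_rot: [0.718, 0.697, -0.0, -0.0]
wrist_force: [-0.0, -0.4, 0.4]
width: 0.997
```

Run:
```python
from h import *
c=cam('wrist','w1.png');print(c['position'],np.round(att(c),3).tolist());s=manip.get_state();print(s['tcp_pos'],R.from_quat(s['eef_rot']).as_matrix().round(3).tolist(),s['joint_pos'].round(2))
```

```text
[ 0.48781301 -0.2104183   0.42269978] [[1.0, -0.029, -0.008], [-0.03, -0.96, -0.28], [-0.0, 0.28, -0.96]]
[ 0.48600072 -0.29055182  0.2511784 ] [[0.031, 1.0, -0.001], [1.0, -0.031, -0.0], [-0.0, -0.001, -1.0]] [-0.56  0.29  1.52 -0.    1.34 -0.53]
```

View pics/w1.png

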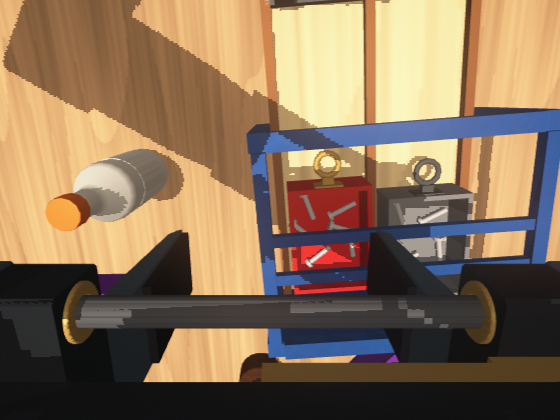

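The ring is at about (327,163), clearly visible between the cover bar and the first slat. The lane strips run vertically at columns 268, 370 and 470, and the stop bar is just at the top edge.

```bash
python3 - <<'E'
from h import *
c=load('w1.png');im=c['image'];h=cv2.cvtColor(im,cv2.COLOR_RGB2HSV);H,S,V=[h[:,:,i].astype(int) for i in range(3)]
m=((H>12)&(H<30)&(S>130)&(V>60)&(V<235)).astype(np.uint8);M=np.zeros_like(m);M[146:182,308:348]=m[146:182,308:348]
ks,hi=cv2.findContours(M,cv2.RETR_CCOMP,cv2.CHAIN_APPROX_NONE)
for k,q in zip(ks,hi[0]):
    if cv2.contourArea(k)>60 :
        (u,v),r=cv2.minEnclosingCircle(k);b=cv2.boundingRect(k);print(q[3],u,v,r,b,onz(c,u,v,.045))
# strips: brown lines' edges, per row
br=((H<14)&(S>110)&(V<190)&(V>60))
for v in (20,50,80,110):
    xs=np.where(br[v,255:490])[0]+255; print(v,xs.tolist())
red=((H<8)|(H>172))&(S>150)&(V>100)
for u in (300,330,355): print(u,np.where(red[170:260,u])[0][:3]+170)
E
python3 - <<'E'
import cv2;im=cv2.imread('pics/w1.png')
cv2.imwrite('pics/c2.png',cv2.resize(im[120:220,260:480],None,fx=3.6,fy=3.6))
E
```

```text
-1 329.5 166.5 17.33503532409668 (313, 150, 28, 32) [ 0.53917236 -0.27810302  0.045     ]
1 326.9561462402344 163.92982482910156 9.434449195861816 (318, 155, 19, 19) [ 0.53646899 -0.27529065  0.045     ]
20 [365, 366, 466, 467, 468, 469, 470, 471, 472, 473, 474, 475, 476, 477, 478, 479]
50 [365, 366, 464, 465, 466, 467, 468, 469, 470, 471, 472, 473, 474, 475, 476, 477]
80 [275, 366, 462, 463, 464, 465, 466, 467, 473, 474]
110 [268, 269, 270, 271, 272, 273, 274, 275, 276, 277, 365, 366, 367, 460, 461, 462, 463, 464, 465, 466, 467, 468, 469, 470, 471, 472, 473]
300 [181 182 183]
330 [188 189 190]
355 [176 177 178]
```

View pics/c2.png

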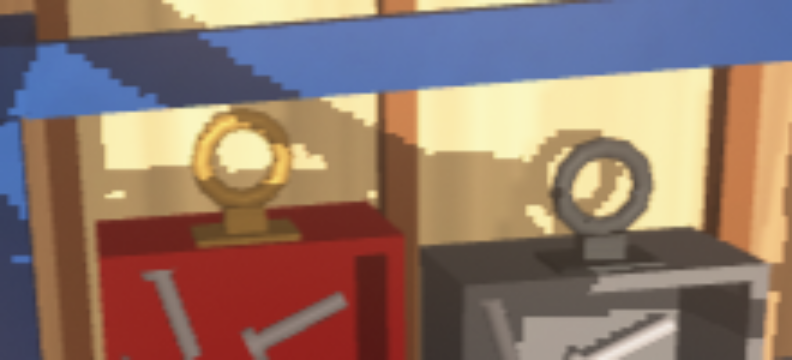

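Run:
```python
from h import *
c=load('w1.png')
f=lambda x,y:(260+x/3.6,120+y/3.6)
def yaw(a,b,z,n,rot=0):
    A,B=onz(c,*a,z),onz(c,*b,z);d=B-A;print(n,A[:2].round(4),B[:2].round(4),np.degrees(np.arctan2(d[1],d[0]))+rot)
yaw(f(100,110),f(790,62),.13,'bar',-90)
yaw(f(97,222),f(365,205),.058,'tray front',-90)
yaw((479,20),(472.5,110),.02,'strip')
yaw((365,20),(366.5,110),.02,'mid')
print(onz(c,*f(603,186),.045), onz(c,*f(242,158),.045))
for v in range(0,10): print(v,c['image'][v,290:361:10].sum(1))
```

```text
bar [ 0.4938 -0.2489] [ 0.6472 -0.2428] -87.73423146242519
tray front [ 0.4937 -0.2903] [ 0.5702 -0.2876] -87.99413094316043
strip [ 0.692  -0.1378] [ 0.696  -0.2257] -87.3962263496328
mid [ 0.577  -0.1343] [ 0.5818 -0.2223] -86.83666181804062
[ 0.6429976  -0.28671321  0.045     ] [ 0.53674871 -0.27525554  0.045     ]
0 [166 360 362 353 210 173 172 254]
1 [167 363 359 184 173 173 273 420]
2 [170 306 184 175 174 305 416 427]
3 [170 182 172 178 343 402 423 427]
4 [171 173 176 404 418 644 654 658]
5 [174 212 648 650 657 650 660 664]
6 [247 397 655 656 662 650 660 664]
7 [406 404 655 657 663 652 663 664]
8 [412 644 655 657 664 652 663 665]
9 [415 649 657 659 664 652 665 665]
```

Call:
drive_tool(steps=[[[0.15, 1, 0, 0, 0, 0, 1], [0.15, 1, 0, 0, 0, 0, 1], [0.15, 1, 0, 0, 0, 0, 1], [0.15, 1, 0, 0, 0, 0, 1], [0.15, 1, 0, 0, 0, 0, 1], [0.15, 1, 0, 0, 0, 0, 1], [0.15, 1, 0, 0, 0, 0, 1], [0.15, 1, 0, 0, 0, 0, 1], [0.15, 1, 0, 0, 0, 0, 1], [0.15, 1, 0, 0, 0, 0, 1], [0.15, 1, 0, 0, 0, 0, 1], [0.15, 1, 0, 0, 0, 0, 1], [0.15, 1, 0, 0, 0, 0, 1], [0.15, 1, 0, 0, 0, 0, 1], [0.15, 1, 0, 0, 0, 0, 1], [0.15, 1, 0, 0, 0, 0, 1], [0.15, 1, 0, 0, 0, 0, 1], [0.15, 1, 0, 0, 0, 0, 1], [0, 1, 0, 0, 0, 0, 1], [0, 1, 0, 0, 0, 0, 1]]])

```text
t: 4.2
tcp_pos: [0.5541, 0.2092, 0.2515]
eef_rot: [0.718, 0.696, -0.0, 0.0]
wrist_force: [0.2, 0.0, -0.8]
width: 1.001
```

Call:
drive_tool(steps=[[[0, 1, 0, 0, 0, 0, 1], [0, 0, 0, 0, 0, 0, 1], [0, 0, 0, 0, 0, 0, 1], [0, 0, 0, 0, 0, 0, 1]]])

```text
t: 4.6
tcp_pos: [0.554, 0.2331, 0.2515]
eef_rot: [0.718, 0.696, -0.0, 0.0]
wrist_force: [-0.3, -0.3, -0.2]
width: 0.999
```

Run:
```python
from h import *
c=cam('wrist','w2.png');print(c['position'],np.round(att(c),3).tolist());s=manip.get_state();print(s['tcp_pos'],R.from_quat(s['eef_rot']).as_matrix().round(3).tolist(),s['joint_pos'].round(2))
```

```text
[0.55554667 0.31296707 0.42310504] [[0.999, -0.031, -0.008], [-0.032, -0.959, -0.281], [0.001, 0.281, -0.96]]
[0.55411381 0.23313409 0.25158964] [[0.032, 0.999, 0.0], [0.999, -0.032, -0.001], [-0.001, 0.0, -1.0]] [ 0.38  0.34  1.44 -0.    1.36  0.41]
```

View pics/w2.png

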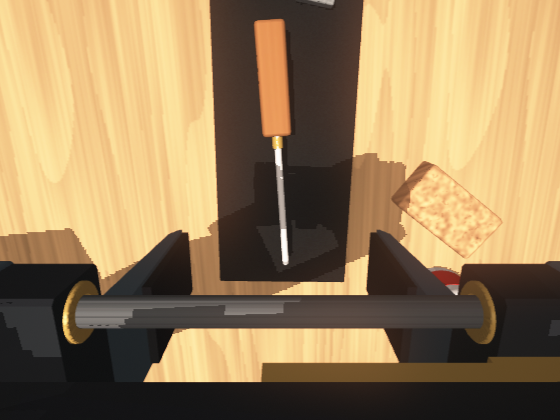

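The handle spans (256–290, 18–137), the rod runs to its tip at about (285,263), and the brush blade lies at the mat's far end at (320,0).

Run:
```python
from h import *
c=load('w2.png');im=c['image'];h=cv2.cvtColor(im,cv2.COLOR_RGB2HSV);H,S,V=[h[:,:,i].astype(int) for i in range(3)]
m=((S>120)&(V>90)).astype(np.uint8);M=np.zeros_like(m);M[10:145,240:305]=m[10:145,240:305]
k=max(cv2.findContours(M,0,1)[0],key=cv2.contourArea)
P=np.array([onz(c,u,v,.048)[:2] for u,v in k[:,0]]);r=cv2.minAreaRect((P*1000).astype(np.float32));print('handle@.048',r,cv2.boxPoints(r).round(1).tolist())
for z in (.004,.026,.048):
  print(z,[onz(c,u,v,z)[:2].round(4).tolist() for u,v in ((256,20),(284,18),(291,134),(265,137))])
rod=((S<60)&(V>110))
for v in range(150,272,8):
    x=np.where(rod[v,262:300])[0]+262
    if len(x): print(v,x.min(),x.max(),onz(c,(x.min()+x.max())/2,v,.042).round(4)[:2])
print([v for v in range(255,275) if rod[v,275:295].any()])
print('mat',[onz(c,u,v,.004)[:2].round(3).tolist() for u,v in ((220,281),(345,282))])
```

```text
handle@.048 ((550.5751342773438, 328.59625244140625), (29.915149688720703, 117.07947540283203), 2.009019613265991) [[533.5999755859375, 386.6000061035156], [537.7000122070312, 269.6000061035156], [567.5999755859375, 270.6000061035156], [563.5, 387.6000061035156]]
0.004 [[0.5346, 0.3952], [0.564, 0.3962], [0.5686, 0.2762], [0.5388, 0.2738]]
0.026 [[0.5357, 0.3909], [0.5636, 0.3918], [0.5679, 0.2782], [0.5397, 0.2759]]
0.048 [[0.5368, 0.3866], [0.5631, 0.3875], [0.5672, 0.2801], [0.5406, 0.2779]]
150 274 281 [0.5529 0.2635]
158 275 281 [0.5531 0.255 ]
166 276 282 [0.5539 0.2465]
174 276 282 [0.5536 0.2378]
182 277 282 [0.5539 0.2291]
190 277 283 [0.5541 0.2202]
198 278 283 [0.5544 0.2112]
206 279 284 [0.5552 0.2021]
214 279 284 [0.5549 0.1929]
222 280 285 [0.5558 0.1835]
230 280 286 [0.556 0.174]
238 281 286 [0.5563 0.1644]
246 281 287 [0.5566 0.1547]
254 282 287 [0.5569 0.1448]
262 283 288 [0.5578 0.1348]
[255, 256, 257, 258, 259, 260, 261, 262, 263, 264]
mat [[0.473, 0.093], [0.634, 0.086]]
```

Call:
drive_tool(steps=[[[-0.14, 0.68, 0, 0, 0, 0.63, 1], [0, 1, 0, 0, 0, 0, 1], [0, 1, -0.5, 0, 0, 0, 1], [0, 1, -1, 0, 0, 0, 1], [0, 1, -1, 0, 0, 0, 1], [0, 0, -1, 0, 0, 0, 1], [0, 0, -1, 0, 0, 0, 1], [0, 0, -1, 0, 0, 0, 1], [0, 0, -1, 0, 0, 0, 1], [0, 0, -1, 0, 0, 0, 1], [0, 0, -1, 0, 0, 0, 1], [0, 0, -0.6, 0, 0, 0, 1], [0, 0, -0.44, 0, 0, 0, 1], [0, 0, 0, 0, 0, 0, 1], [0, 0, 0, 0, 0, 0, 1]]])

```text
t: 6.15
tcp_pos: [0.5512, 0.3518, 0.0138]
eef_rot: [0.695, 0.719, 0.001, 0.0]
wrist_force: [1.1, 0.6, 0.5]
width: 0.997
```

Call:
drive_tool(steps=[[[0, 0, 0, 0, 0, 0, -1], [0, 0, 0, 0, 0, 0, -1], [0, 0, 0, 0, 0, 0, -1], [0, 0, 0, 0, 0, 0, -1], [0, 0, 0, 0, 0, 0, -1], [0, 0, 0, 0, 0, 0, -1], [0, 0, 0, 0, 0, 0, -1], [0, 0, 0, 0, 0, 0, -1]]])

```text
t: 6.95
tcp_pos: [0.5505, 0.3516, 0.0129]
eef_rot: [0.695, 0.719, -0.0, 0.0]
wrist_force: [-0.6, 0.6, -0.3]
width: 0.326
```

Call:
drive_tool(steps=[[[0, 0, 0.4, 0, 0, 0, -1], [0, 0, 0.8, 0, 0, 0, -1], [0, 0, 0.8, 0, 0, 0.08, -1], [0, 0, 0.48, 0, 0, 0, -1], [-0.08, -0.83, 0, 0, 0, 0, -1], [-0.08, -0.83, 0, 0, 0, 0, -1], [-0.08, -0.83, 0, 0, 0, 0, -1], [-0.08, -0.83, 0, 0, 0, 0, -1], [-0.08, -0.83, 0, 0, 0, 0, -1], [-0.08, -0.83, 0, 0, 0, 0, -1], [-0.08, -0.83, 0, 0, 0, 0, -1], [-0.08, -0.83, 0, 0, 0, 0, -1], [-0.08, -0.83, 0, 0, 0, 0, -1], [-0.08, -0.83, 0, 0, 0, 0, -1], [-0.08, -0.83, 0, 0, 0, 0, -1], [-0.08, -0.83, 0, 0, 0, 0, -1], [-0.08, -0.83, 0, 0, 0, 0, -1], [-0.08, -0.83, 0, 0, 0, 0, -1], [0, 0, 0, 0, 0, 0, -1], [0, 0, 0, 0, 0, 0, -1]]])

```text
t: 8.95
tcp_pos: [0.5224, 0.0606, 0.0751]
eef_rot: [0.692, 0.722, 0.0, -0.0]
wrist_force: [-1.2, -0.0, -1.6]
width: 0.329
```

Run:
```python
from h import *
a=cam('scene','s3.png');b=cam('top','t3.png');s=manip.get_state();t=s['tcp_pos'];print(t,s['eef_rot'],s['wrist_force'])
x=R.from_quat(s['eef_rot']).as_matrix()[:,0];tip=t-.2166*x;tip[2]=t[2]-.009;print('tip',tip)
ou=[]
for c,n in((a,'s'),(b,'t')):
    p=proj(c,tip);top=proj(c,tip+[0,0,.041]);r=proj(c,[.5365,-.2753,.045]);print(n,p,top,r)
    u,v=(p if n=='s' else (p+r)/2).astype(int); k=c['image'][v-45:v+45,u-60:u+60].copy()
    k=cv2.resize(k,None,fx=6.5,fy=3.25*2,interpolation=2)[::1]
    for q,col in((p,(0,255,0)),(top,(255,255,0)),(r,(0,255,255))):
        cv2.circle(k,tuple(int(i) for i in((q-[u-60,v-45])*6.5+3)),3,col,-1)
    ou.append(cv2.resize(k,(560,300)) if 0 else k[:,:])
cv2.imwrite('pics/c3.png',cv2.resize(np.vstack(ou),(400,600))[:,:,::-1])
```

```text
[0.52260428 0.06146052 0.07507183] [6.91547408e-01 7.22331021e-01 2.78696320e-04 2.51389095e-05] [-0.06170903 -0.79334321 -2.03452718]
tip [ 0.53203166 -0.15493421  0.06607183]
s [236.39050838 197.2599685 ] [235.59157713 188.94848287] [212.86358948 183.1990405 ]
t [313.49840214 210.30594013] [314.37655414 208.97933447] [343.81793374 210.3894149 ]
```

View pics/c3.png

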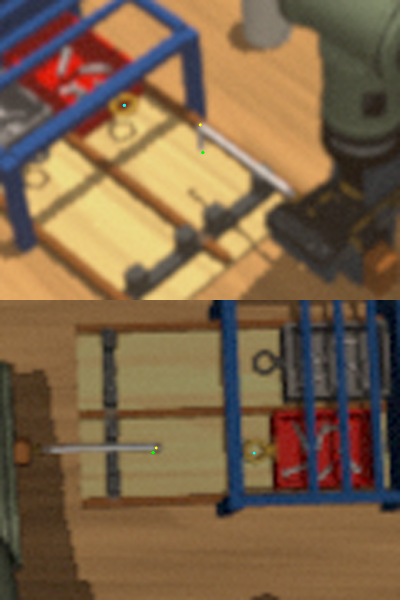

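The predicted pin and ring points (dots) sit right on the real pin end and ring in both views. I'll slide in and then lower gently.

Call:
drive_tool(steps=[[[0.03, -0.5, 0, 0, 0, 0, -1], [0.03, -0.8, 0, 0, 0, 0, -1], [0.03, -0.8, 0, 0, 0, 0, -1], [0.03, -0.8, 0, 0, 0, 0, -1], [0.03, -0.8, 0, 0, 0, 0, -1], [0.03, -0.7, 0, 0, 0, 0, -1], [0.01, -0.4, 0, 0, 0, 0, -1], [0, 0, 0, 0, 0, 0, -1], [0, 0, 0, 0, 0, 0, -1]]])

```text
t: 9.95
tcp_pos: [0.5272, -0.0586, 0.0749]
eef_rot: [0.692, 0.722, 0.0, -0.0]
wrist_force: [-0.9, 0.0, -1.8]
width: 0.331
```

Call:
drive_tool(steps=[[[0, 0, -0.2, 0, 0, 0, -1], [0, 0, -0.2, 0, 0, 0, -1], [0, 0, -0.2, 0, 0, 0, -1], [0, 0, -0.1, 0, 0, 0, -1], [0, 0, -0.1, 0, 0, 0, -1], [0, 0, 0, 0, 0, 0, -1]]])

```text
t: 10.55
tcp_pos: [0.5271, -0.0588, 0.0546]
eef_rot: [0.692, 0.722, -0.0, -0.0]
wrist_force: [-1.4, 0.4, -0.1]
width: 0.324
```

Call:
drive_tool(steps=[[[0, 0, -0.08, 0, 0, 0, -1], [0, 0, -0.08, 0, 0, 0, -1], [0, 0, 0, 0, 0, 0, -1]]])

```text
t: 10.85
tcp_pos: [0.5271, -0.0589, 0.0508]
eef_rot: [0.692, 0.722, -0.0, -0.0]
wrist_force: [-0.8, -0.5, -1.8]
width: 0.329
```

Run:
```python
from h import *
a=cam('scene','s4.png');b=cam('top','t4.png');s=manip.get_state();print(s['tcp_pos'],s['wrist_force'],s['moment'])
k=cv2.resize(a['image'][150:220,180:260],None,fx=7,fy=7,interpolation=2)
cv2.imwrite('pics/c4.png',k[:,:,::-1])
```

```text
[ 0.52728363 -0.05886752  0.05097221] [ 0.25652757  0.57859752 -0.99388309] [ 0.02442372 -0.03672004  0.03857761]
```

View pics/c4.png

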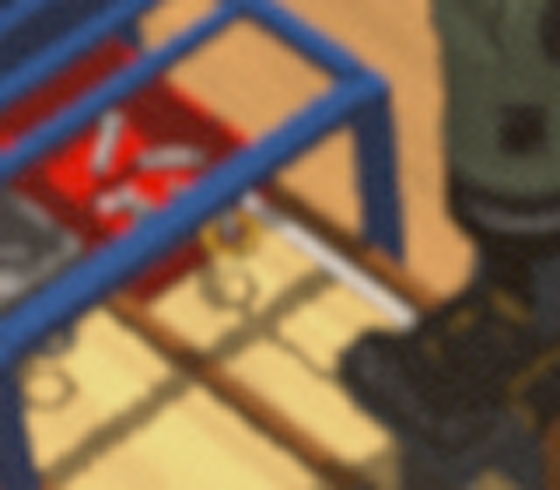

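The pin is inside the ring with no contact force. I'll lower the last bit and start drawing gently.

Call:
drive_tool(steps=[[[0, 0, -0.16, 0, 0, 0, -1], [0, 0, -0.16, 0, 0, 0, -1], [0, 0, 0, 0, 0, 0, -1], [0, 0, 0, 0, 0, 0, -1], [0, 0, 0, 0, 0, 0, -1]]])

```text
t: 11.45
tcp_pos: [0.5274, -0.0589, 0.043]
eef_rot: [0.692, 0.722, 0.0, 0.0]
wrist_force: [-0.5, 0.6, -1.4]
width: 0.326
```

Call:
drive_tool(steps=[[[0, 0.08, 0, 0, 0, 0, -1], [-0.01, 0.08, 0, 0, 0, 0, -1], [0, 0.08, 0, 0, 0, 0, -1], [-0.01, 0.08, 0, 0, 0, 0, -1], [0, 0.1, 0, 0, 0, 0, -1], [-0.01, 0.1, 0, 0, 0, 0, -1], [0, 0.1, 0, 0, 0, 0, -1], [-0.01, 0.15, 0, 0, 0, 0, -1], [-0.01, 0.15, 0, 0, 0, 0, -1], [-0.01, 0.2, 0, 0, 0, 0, -1], [-0.01, 0.2, 0, 0, 0, 0, -1], [-0.01, 0.2, 0, 0, 0, 0, -1]]])

```text
t: 12.65
tcp_pos: [0.5252, -0.0204, 0.043]
eef_rot: [0.691, 0.722, -0.0, 0.0]
wrist_force: [0.7, -3.3, -1.9]
width: 0.328
```

Call:
drive_tool(steps=[[[-0.01, 0.2, 0, 0, 0, 0, -1], [-0.01, 0.2, 0, 0, 0, 0, -1], [-0.01, 0.2, 0, 0, 0, 0, -1], [-0.01, 0.2, 0, 0, 0, 0, -1], [-0.01, 0.2, 0, 0, 0, 0, -1], [-0.01, 0.2, 0, 0, 0, 0, -1], [-0.01, 0.2, 0, 0, 0, 0, -1], [-0.01, 0.2, 0, 0, 0, 0, -1], [-0.01, 0.2, 0, 0, 0, 0, -1], [-0.01, 0.2, 0, 0, 0, 0, -1], [-0.01, 0.2, 0, 0, 0, 0, -1], [-0.01, 0.2, 0, 0, 0, 0, -1], [-0.01, 0.2, 0, 0, 0, 0, -1], [-0.01, 0.2, 0, 0, 0, 0, -1], [-0.01, 0.15, 0, 0, 0, 0, -1], [-0.01, 0.1, 0, 0, 0, 0, -1], [0, 0.05, 0, 0, 0, 0, -1], [0, 0, 0, 0, 0, 0, -1]]])

```text
t: 14.45
tcp_pos: [0.5213, 0.0569, 0.043]
eef_rot: [0.692, 0.722, 0.0, -0.0]
wrist_force: [0.1, -1.4, -1.6]
width: 0.329
```

Run:
```python
from h import *
b=cam('top','t5.png');c0=load('t0.png')
def red(c):
    h=cv2.cvtColor(c['image'],cv2.COLOR_RGB2HSV);H,S,V=[h[:,:,i].astype(int) for i in range(3)]
    m=(((H<8)|(H>172))&(S>150)&(V>80)).astype(np.uint8);m[:195]=0;m[235:]=0;m[:,:290]=0;m[:,395:]=0
    ys,xs=np.where(m);return xs.min(),xs.max(),[onz(c,xs.min(),208,.058)[:2].round(3)]
print(red(c0),red(b))
print(manip.get_state()['wrist_force'])
w=load('w1.png')
for z in (.02,.028):print(onz(w,330,5,z)); 
g=b['image'][195:230,290:330].sum(2);print(g[12:20:2].tolist())
```

```text
(np.int64(350), np.int64(378), [array([ 0.545, -0.297])]) (np.int64(322), np.int64(353), [array([ 0.543, -0.189])])
[-0.87798153 -1.13242735 -1.59653123]
[ 0.54152833 -0.11971668  0.02      ]
[ 0.54046122 -0.12151855  0.028     ]
[[315, 302, 332, 352, 359, 364, 356, 350, 336, 248, 176, 174, 179, 288, 361, 362, 359, 356, 365, 372, 366, 358, 366, 357, 347, 348, 323, 299, 315, 355, 367, 290, 192, 210, 213, 206, 213, 206, 196, 193], [290, 316, 334, 351, 365, 349, 357, 359, 320, 234, 217, 223, 218, 246, 284, 288, 303, 299, 297, 337, 380, 384, 389, 347, 300, 303, 313, 299, 267, 255, 293, 279, 195, 155, 210, 203, 208, 195, 203, 220], [414, 414, 413, 408, 407, 411, 420, 416, 405, 393, 388, 388, 381, 374, 379, 386, 368, 357, 354, 351, 370, 368, 366, 356, 305, 277, 323, 358, 331, 275, 270, 263, 246, 203, 210, 217, 217, 209, 204, 204], [299, 305, 343, 356, 353, 360, 356, 365, 359, 294, 165, 177, 173, 261, 337, 359, 358, 363, 359, 361, 362, 359, 365, 332, 312, 265, 221, 231, 249, 295, 339, 321, 232, 205, 197, 205, 214, 203, 203, 198]]
```

Tray and hook have travelled about 110 mm, with about 65 mm left to the bar by vision. I'll go a bit further, then creep.

Call:
drive_tool(steps=[[[0, 0.1, 0, 0, 0, 0, -1], [-0.01, 0.2, 0, 0, 0, 0, -1], [-0.01, 0.2, 0, 0, 0, 0, -1], [-0.01, 0.2, 0, 0, 0, 0, -1], [-0.01, 0.2, 0, 0, 0, 0, -1], [-0.01, 0.2, 0, 0, 0, 0, -1], [-0.01, 0.2, 0, 0, 0, 0, -1], [-0.01, 0.2, 0, 0, 0, 0, -1], [-0.01, 0.12, 0, 0, 0, 0, -1], [0, 0.06, 0, 0, 0, 0, -1], [0, 0.04, 0, 0, 0, 0, -1], [0, 0.04, 0, 0, 0, 0, -1], [0, 0.04, 0, 0, 0, 0, -1]]])

```text
t: 15.8
tcp_pos: [0.5193, 0.1016, 0.043]
eef_rot: [0.692, 0.722, -0.0, 0.0]
wrist_force: [-0.0, -3.2, -2.1]
width: 0.33
```

Call:
drive_tool(steps=[[[0, 0.04, 0, 0, 0, 0, -1], [0, 0.04, 0, 0, 0, 0, -1], [0, 0.04, 0, 0, 0, 0, -1], [0, 0.04, 0, 0, 0, 0, -1]]])

```text
t: 16.2
tcp_pos: [0.5192, 0.1057, 0.043]
eef_rot: [0.692, 0.722, -0.0, 0.0]
wrist_force: [-0.1, -3.0, -1.6]
width: 0.326
```

Call:
drive_tool(steps=[[[0, 0.04, 0, 0, 0, 0, -1], [0, 0.04, 0, 0, 0, 0, -1], [0, 0.04, 0, 0, 0, 0, -1], [0, 0.04, 0, 0, 0, 0, -1], [-0.01, 0.04, 0, 0, 0, 0, -1]]])

```text
t: 16.7
tcp_pos: [0.5191, 0.1107, 0.043]
eef_rot: [0.692, 0.722, 0.0, 0.0]
wrist_force: [-0.3, -3.2, -2.5]
width: 0.329
```

Run:
```python
from h import *
a=cam('scene','s6.png');b=cam('top','t6.png');s=manip.get_state();print(s['tcp_pos'],s['wrist_force'])
k=cv2.resize(a['image'][165:245,185:285],None,fx=8,fy=7.4,interpolation=2)
cv2.imwrite('pics/c6.png',k[:,:,::-1])
```

```text
[0.51906459 0.11085897 0.04300017] [ 0.4530534  -2.52888857 -1.67222128]
```

View pics/c6.png

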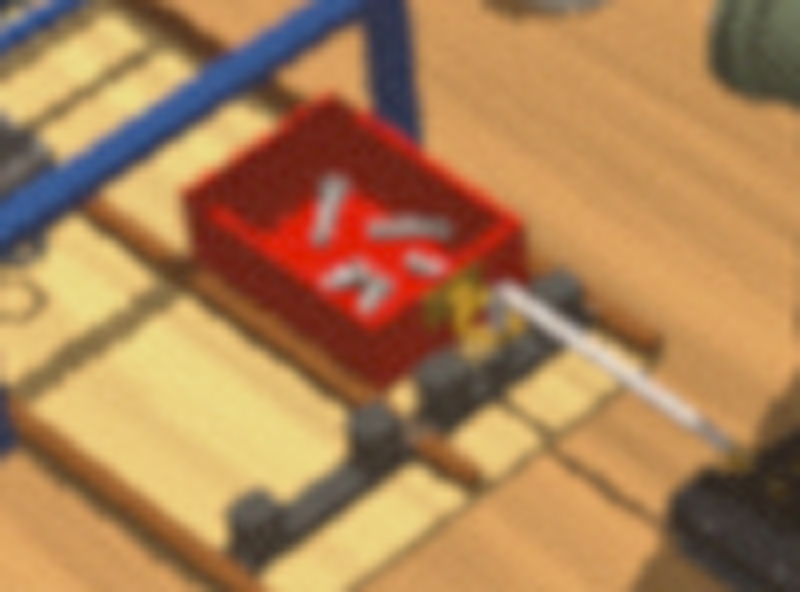

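The pin is in the ring and the tray's front wall is about 1 cm short of the posts. I'll creep on.

Call:
drive_tool(steps=[[[0, 0.04, 0, 0, 0, 0, -1], [0, 0.04, 0, 0, 0, 0, -1], [0, 0.04, 0, 0, 0, 0, -1], [0, 0.02, 0, 0, 0, 0, -1], [0, 0.02, 0, 0, 0, 0, -1]]])

```text
t: 17.3
tcp_pos: [0.519, 0.1147, 0.0429]
eef_rot: [0.692, 0.722, -0.0, 0.0]
wrist_force: [-0.3, -3.2, -1.0]
width: 0.33
```

Call:
drive_tool(steps=[[[0, 0.02, 0, 0, 0, 0, -1], [0, 0.02, 0, 0, 0, 0, -1], [0, 0.02, 0, 0, 0, 0, -1]]])

```text
t: 17.6
tcp_pos: [0.519, 0.1161, 0.043]
eef_rot: [0.692, 0.722, 0.0, 0.0]
wrist_force: [-0.4, -3.9, -1.4]
width: 0.33
```

Call:
drive_tool(steps=[[[0, 0.02, 0, 0, 0, 0, -1], [0, 0.02, 0, 0, 0, 0, -1], [0, 0.02, 0, 0, 0, 0, -1]]])

```text
t: 17.9
tcp_pos: [0.519, 0.1177, 0.043]
eef_rot: [0.692, 0.722, 0.0, 0.0]
wrist_force: [-0.3, -3.4, -0.9]
width: 0.331
```

Call:
drive_tool(steps=[[[0, 0.02, 0, 0, 0, 0, -1], [0, 0.02, 0, 0, 0, 0, -1], [0, 0.02, 0, 0, 0, 0, -1]]])

```text
t: 18.2
tcp_pos: [0.519, 0.1192, 0.043]
eef_rot: [0.692, 0.722, 0.0, 0.0]
wrist_force: [0.4, -3.3, -1.7]
width: 0.33
```

Call:
drive_tool(steps=[[[0, 0.02, 0, 0, 0, 0, -1], [0, 0.02, 0, 0, 0, 0, -1], [0, 0.02, 0, 0, 0, 0, -1]]])

```text
t: 18.5
tcp_pos: [0.519, 0.1207, 0.043]
eef_rot: [0.692, 0.722, 0.0, 0.0]
wrist_force: [0.6, -3.4, -2.0]
width: 0.324
```

Call:
drive_tool(steps=[[[0, 0.02, 0, 0, 0, 0, -1], [0, 0.02, 0, 0, 0, 0, -1], [0, 0.02, 0, 0, 0, 0, -1]]])

```text
t: 18.8
tcp_pos: [0.519, 0.1222, 0.043]
eef_rot: [0.692, 0.722, 0.0, 0.0]
wrist_force: [-0.3, -2.7, -1.8]
width: 0.329
```

Call:
drive_tool(steps=[[[0, 0.02, 0, 0, 0, 0, -1], [0, 0.02, 0, 0, 0, 0, -1], [0, 0.02, 0, 0, 0, 0, -1]]])

```text
t: 19.1
tcp_pos: [0.519, 0.1237, 0.043]
eef_rot: [0.692, 0.722, 0.0, 0.0]
wrist_force: [0.1, -4.1, -1.4]
width: 0.325
```

Call:
drive_tool(steps=[[[0, 0.02, 0, 0, 0, 0, -1], [0, 0.02, 0, 0, 0, 0, -1], [0, 0.02, 0, 0, 0, 0, -1]]])

```text
t: 19.4
tcp_pos: [0.519, 0.1252, 0.043]
eef_rot: [0.692, 0.722, 0.0, 0.0]
wrist_force: [0.1, -3.3, -2.2]
width: 0.327
```

Call:
drive_tool(steps=[[[0, 0.02, 0, 0, 0, 0, -1], [0, 0.02, 0, 0, 0, 0, -1], [0, 0.02, 0, 0, 0, 0, -1]]])

```text
t: 19.7
tcp_pos: [0.519, 0.1267, 0.043]
eef_rot: [0.692, 0.722, 0.0, 0.0]
wrist_force: [0.7, -3.0, -1.8]
width: 0.326
```

Call:
drive_tool(steps=[[[0, 0.02, 0, 0, 0, 0, -1], [0, 0.02, 0, 0, 0, 0, -1], [0, 0.02, 0, 0, 0, 0, -1]]])

```text
t: 20.0
tcp_pos: [0.5191, 0.1282, 0.043]
eef_rot: [0.692, 0.722, 0.0, 0.0]
wrist_force: [-0.3, -3.1, -1.6]
width: 0.33
```

Call:
drive_tool(steps=[[[0, 0.02, 0, 0, 0, 0, -1], [0, 0.02, 0, 0, 0, 0, -1], [0, 0.02, 0, 0, 0, 0, -1]]])

```text
t: 20.3
tcp_pos: [0.519, 0.1297, 0.043]
eef_rot: [0.692, 0.722, 0.0, 0.0]
wrist_force: [0.1, -2.6, -0.8]
width: 0.326
```

Call:
drive_tool(steps=[[[0, 0.02, 0, 0, 0, 0, -1], [0, 0.02, 0, 0, 0, 0, -1], [0, 0.02, 0, 0, 0, 0, -1]]])

```text
t: 20.6
tcp_pos: [0.5189, 0.1309, 0.0429]
eef_rot: [0.691, 0.722, -0.0, 0.0]
wrist_force: [-0.2, -4.7, -1.9]
width: 0.327
```

Call:
drive_tool(steps=[[[0, 0, 0, 0, 0, 0, -1], [0, 0.01, 0, 0, 0, 0, -1], [0, 0, 0, 0, 0, 0, -1]]])

```text
t: 20.9
tcp_pos: [0.5189, 0.1312, 0.0429]
eef_rot: [0.692, 0.722, -0.0, 0.0]
wrist_force: [-0.2, -5.4, -2.0]
width: 0.328
```

Call:
drive_tool(steps=[[[0, 0.02, 0, 0, 0, 0, -1], [0, 0, 0, 0, 0, 0, -1], [0, 0, 0, 0, 0, 0, -1]]])

```text
t: 21.2
tcp_pos: [0.5187, 0.1314, 0.0428]
eef_rot: [0.692, 0.722, -0.001, 0.0]
wrist_force: [0.7, -5.8, -1.1]
width: 0.328
```

Call:
drive_tool(steps=[[[0, 0.02, 0, 0, 0, 0, -1], [0, 0, 0, 0, 0, 0, -1], [0, 0, 0, 0, 0, 0, -1]]])

```text
t: 21.5
tcp_pos: [0.5186, 0.1315, 0.0427]
eef_rot: [0.691, 0.722, -0.001, 0.0]
wrist_force: [-0.2, -7.7, -2.8]
width: 0.327
```

It is now at the stop, with stiffness of about 3–4 N per mm of command. I'll lean on it step by step.

Call:
drive_tool(steps=[[[0, 0.03, 0, 0, 0, 0, -1], [0, 0.03, 0, 0, 0, 0, -1], [0, 0, 0, 0, 0, 0, -1], [0, 0, 0, 0, 0, 0, -1]]])

```text
t: 21.9
tcp_pos: [0.5183, 0.1316, 0.0423]
eef_rot: [0.691, 0.723, -0.002, 0.001]
wrist_force: [0.2, -12.5, -4.2]
width: 0.328
```

Call:
drive_tool(steps=[[[0, 0.02, 0, 0, 0, 0, -1], [0, 0, 0, 0, 0, 0, -1], [0, 0, 0, 0, 0, 0, -1]]])

```text
t: 22.2
tcp_pos: [0.5182, 0.1316, 0.0422]
eef_rot: [0.691, 0.723, -0.002, 0.001]
wrist_force: [2.3, -13.8, -2.7]
width: 0.329
```

Call:
drive_tool(steps=[[[0, 0.01, 0, 0, 0, 0, -1], [0, 0, 0, 0, 0, 0, -1], [0, 0, 0, 0, 0, 0, -1], [0, 0, 0, 0, 0, 0, -1], [0, 0, 0, 0, 0, 0, -1], [0, 0, 0, 0, 0, 0, -1], [0, 0, 0, 0, 0, 0, -1], [0, 0, 0, 0, 0, 0, -1], [0, 0, 0, 0, 0, 0, -1], [0, 0, 0, 0, 0, 0, -1], [0, 0, 0, 0, 0, 0, -1], [0, 0, 0, 0, 0, 0, -1]]])

```text
t: 23.4
tcp_pos: [0.5181, 0.1317, 0.0422]
eef_rot: [0.691, 0.723, -0.003, 0.001]
wrist_force: [0.9, -14.8, -3.4]
width: 0.324
```

Run:
```python
from h import *
for i in range(4):
    cam('wrist') ; s=manip.get_state();print(s['wrist_force'].round(1),s['tcp_pos'].round(4))
```

```text
[  0.1 -14.8  -4. ] [0.5181 0.1317 0.0422]
[  1.1 -15.   -4.2] [0.5181 0.1317 0.0422]
[ -0.  -14.3  -4.5] [0.5182 0.1317 0.0422]
[  1.2 -15.3  -4.5] [0.5181 0.1317 0.0422]
```

Call:
drive_tool(steps=[[[0, -0.05, 0, 0, 0, 0, -1], [0, -0.05, 0, 0, 0, 0, -1], [0, -0.05, 0, 0, 0, 0, -1], [0, -0.05, 0, 0, 0, 0, -1], [0, -0.04, 0, 0, 0, 0, -1], [0, -0.04, 0, 0, 0, 0, -1], [0, 0, 0, 0, 0, 0, -1], [0, 0, 0, 0, 0, 0, -1]]])

```text
t: 24.4
tcp_pos: [0.5191, 0.1279, 0.043]
eef_rot: [0.692, 0.722, 0.0, 0.0]
wrist_force: [0.5, -0.2, -2.0]
width: 0.326
```

Run:
```python
from h import *
a=cam('scene','s7.png');b=cam('top','t7.png');s=manip.get_state();print(s['tcp_pos'],s['wrist_force'],s['moment'])
k=cv2.resize(a['image'][170:230,210:280],None,fx=8,fy=8,interpolation=2)
k2=cv2.resize(b['image'][190:225,290:350],(560,327),interpolation=2)
cv2.imwrite('pics/c7.png',cv2.resize(np.vstack([k,k2]),(415,600))[:,:,::-1])
```

```text
[0.51904605 0.12775123 0.04298624] [ 0.2420818  -0.75785623 -1.0552326 ] [ 0.13244537 -0.08264239  0.0489078 ]
```

View pics/c7.png

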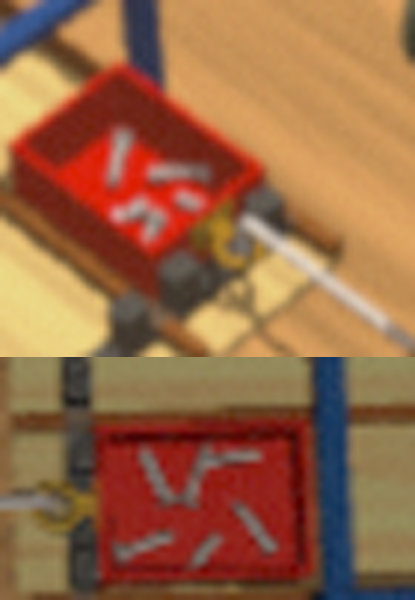

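The tray's front wall sits on the posts and the pin is loose in the ring. I'll lift out.

Call:
drive_tool(steps=[[[0, -0.04, 0, 0, 0, 0, -1], [0, 0, 0, 0, 0, 0, -1], [0, 0, 0.1, 0, 0, 0, -1], [0, 0, 0.1, 0, 0, 0, -1], [0, 0, 0, 0, 0, 0, -1]]])

```text
t: 25.0
tcp_pos: [0.5194, 0.1267, 0.0485]
eef_rot: [0.692, 0.722, 0.0, 0.0]
wrist_force: [-0.1, -0.2, -1.0]
width: 0.33
```

Call:
drive_tool(steps=[[[0, 0, 0.15, 0, 0, 0, -1], [0, 0, 0.2, 0, 0, 0, -1], [0, 0, 0.2, 0, 0, 0, -1], [0, 0, 0.2, 0, 0, 0, -1], [0, 0, 0.4, 0, 0, 0, -1], [0, 0, 0.4, 0, 0, 0, -1], [0, 0, 0, 0, 0, 0, -1]]])

```text
t: 25.7
tcp_pos: [0.5203, 0.127, 0.0887]
eef_rot: [0.692, 0.722, 0.002, 0.001]
wrist_force: [-0.7, -0.0, -1.8]
width: 0.331
```

Run:
```python
from h import *
a=cam('scene','s8.png');b=cam('top','t8.png');s=manip.get_state();t=s['tcp_pos'];print(t,s['wrist_force'],s['eef_rot'])
x=R.from_quat(s['eef_rot']).as_matrix()[:,0];tip=t-.2166*x;tip[2]=t[2]-.009
hg=t-.0166*x;hg[2]=t[2]+.013
ks=[]
for c in(a,b):
    q=[proj(c,P) for P in(tip,tip+[0,0,.041],hg+[0,0,.022])];print(np.round(q,1).tolist())
    u,v=q[0].astype(int);k=cv2.resize(c['image'][v-30:v+30,u-70:u+40],None,fx=5,fy=5,interpolation=2)
    for z,col in zip(q[:2],((0,255,0),(255,255,0))):cv2.circle(k,tuple(int(i) for i in(z-[u-70,v-30])*5+2),2,col,-1)
    ks.append(k)
cv2.imwrite('pics/c8.png',np.vstack(ks)[:,:,::-1])
```

```text
[0.5191979  0.12666715 0.08719552] [-0.34335274 -0.35215374 -0.97075052] [6.91559652e-01 7.22319177e-01 4.13373261e-04 2.89436612e-04]
[[250.2, 205.1], [249.6, 196.7], [296.1, 230.2]]
[[296.7, 210.5], [297.2, 209.2], [243.6, 210.4]]
```

View pics/c8.png

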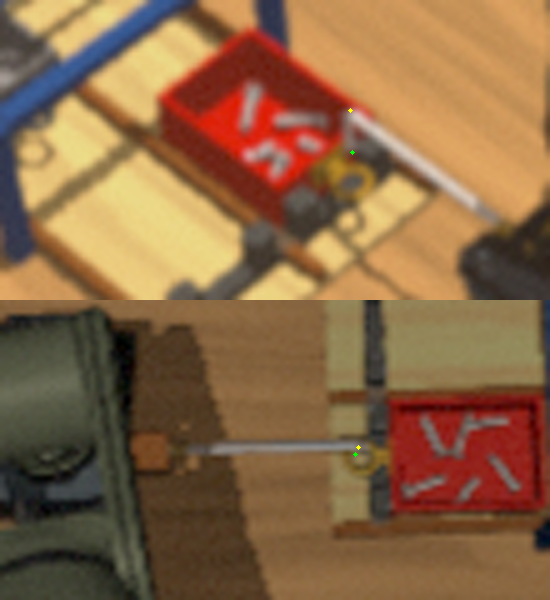

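The pin is out above the ring. Now back to the mat.

Call:
drive_tool(steps=[[[0, 0.5, 0, 0, 0, 0, -1], [0.1, 0.8, 0, 0, 0, 0, -1], [0.15, 0.8, 0, 0, 0, 0, -1], [0.15, 0.8, 0, 0, 0, 0, -1], [0.15, 0.8, 0, 0, 0, 0, -1], [0.15, 0.8, 0, 0, 0, 0, -1], [0.15, 0.8, 0, 0, 0, 0, -1], [0.15, 0.8, 0, 0, 0, 0, -1], [0.15, 0.8, 0, 0, 0, 0, -1], [0.1, 0.8, 0, 0, 0, 0, -1], [0, 0.7, 0, 0, 0, 0, -1], [0, 0.5, 0, 0, 0, 0, -1], [0, 0, -0.6, 0, 0, 0, -1], [0, 0, -0.8, 0, 0, 0, -1], [0, 0, -0.6, 0, 0, 0, -1], [0, 0, -0.4, 0, 0, 0, -1], [0, 0, -0.2, 0, 0, 0, -1], [0, 0, 0, 0, 0, 0, -1], [0, 0, 0, 0, 0, 0, -1]]])

```text
t: 27.7
tcp_pos: [0.5507, 0.3494, 0.0224]
eef_rot: [0.692, 0.722, 0.001, 0.0]
wrist_force: [-0.4, -0.4, -1.8]
width: 0.327
```

Call:
drive_tool(steps=[[[0, 0, -0.1, 0, 0, 0, -1], [0, 0, -0.1, 0, 0, 0, -1], [0, 0, -0.08, 0, 0, 0, -1], [0, 0, 0, 0, 0, 0, -1]]])

```text
t: 28.1
tcp_pos: [0.55, 0.349, 0.0144]
eef_rot: [0.692, 0.722, -0.0, -0.0]
wrist_force: [0.2, -0.4, -2.8]
width: 0.33
```

Call:
drive_tool(steps=[[[0, 0, -0.04, 0, 0, 0, -1], [0, 0, 0, 0, 0, 0, -1], [0, 0, 0, 0, 0, 0, -1]]])

```text
t: 28.4
tcp_pos: [0.5503, 0.3491, 0.0137]
eef_rot: [0.692, 0.722, 0.0, 0.0]
wrist_force: [-0.5, 0.1, -1.6]
width: 0.321
```

Call:
drive_tool(steps=[[[0, 0, -0.03, 0, 0, 0, -1], [0, 0, 0, 0, 0, 0, -1], [0, 0, 0, 0, 0, 0, -0.2], [0, 0, 0, 0, 0, 0, 0.2], [0, 0, 0, 0, 0, 0, 1], [0, 0, 0, 0, 0, 0, 1], [0, 0, 0, 0, 0, 0, 1], [0, 0, 0, 0, 0, 0, 1], [0, 0, 0, 0, 0, 0, 1]]])

```text
t: 29.3
tcp_pos: [0.5503, 0.3491, 0.013]
eef_rot: [0.692, 0.722, 0.0, 0.0]
wrist_force: [0.1, -0.2, 0.9]
width: 0.894
```

Call:
drive_tool(steps=[[[0, 0, 0.4, 0, 0, 0, 1], [0, 0, 0.8, 0, 0, 0, 1], [0, 0, 1, 0, 0, 0, 1], [0, 0, 1, 0, 0, 0, 1], [0, 0, 1, 0, 0, 0, 1], [0, 0, 1, 0, 0, 0, 1], [0, 0, 1, 0, 0, 0, 1], [0, 0, 1, 0, 0, 0, 1], [0, -0.8, 0.8, 0, 0, 0, 1], [0, -1, 0.6, 0, 0, 0, 1], [0, -1, 0, 0, 0, 0, 1], [0, -1, 0, 0, 0, 0, 1], [0, -0.5, 0, 0, 0, 0, 1], [0, 0, 0, 0, 0, 0, 1], [0, 0, 0, 0, 0, 0, 1]]])

```text
t: 30.8
tcp_pos: [0.5504, 0.2422, 0.2282]
eef_rot: [0.692, 0.722, 0.0, -0.0]
wrist_force: [0.4, 0.8, 0.9]
width: 1.0
```

Run:
```python
from h import *
c=cam('wrist','w9.png');t=cam('top','t9.png');print(manip.get_state()['tcp_pos'])
im=c['image'];h=cv2.cvtColor(im,cv2.COLOR_RGB2HSV);H,S,V=[h[:,:,i].astype(int) for i in range(3)]
cv2.imwrite('pics/c9.png',np.vstack([im[0:300],cv2.resize(t['image'][145:245,160:400],(560,233))])[:,:,::-1])
d=np.abs(t['image'].astype(int)-load('t0.png')['image']).sum(2)>90
print('tin/sander/grey',d[140:172,215:272].sum(),d[160:192,355:392].sum())
```

```text
[0.55029997 0.24266006 0.22787882]
tin/sander/grey 22 0
```

View pics/c9.png

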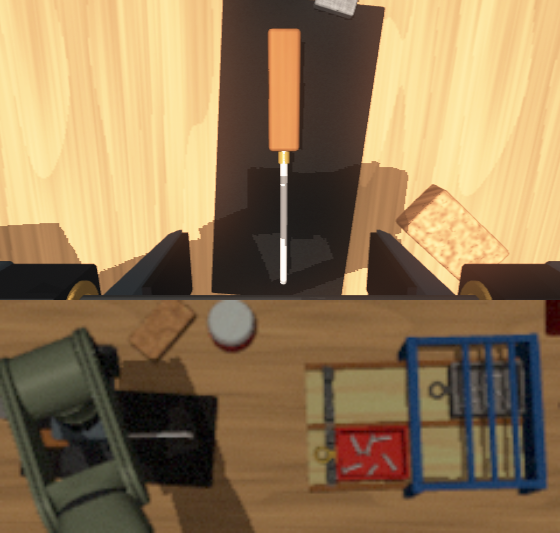

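```bash
python3 -c "
from station import manip
print(manip.job_done())"
```

```text
the job is handed in; nothing more can be done
None
```

The red tray is drawn out against the stop bar and the hook is back on its mat; I handed the job in at about 31 s of the 72 s. No verdict was reported.

- **Pull:** I dropped the hook's tip into the brass ring and drew the tray about 183 mm with roughly 3 N of drag. At the stop I held a steady pull of about 15 N for over a second. No reading I took showed more than about 16 N on the wrist, but I only read the force at the end of each move.
- **Unhooking:** The pin came out of the ring with no noticeable force. The hook may have slipped a few millimetres in the grip under load, since the pin showed slightly ahead of where I predicted.
- **Final pictures:** The tray rests against the stop posts and the hook stands upright on its mat, clear of the tray, with the gripper away from everything. The grey tray shows no change. The tin and sander area differs by only 22 pixels. I did not check the other bystanders numerically.

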